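Final quarter turn on a filter holder nut with a T-handle socket wrench

ROBOT

A 6-joint arm with a two-finger parallel gripper is mounted at the origin on the work surface. World frame = base frame: x ahead of the robot, y to its left, z up, the work surface at z = 0. Lengths are in mm, angles in degrees, forces in N, time in s.
With the tool pointing down it reaches from about 350 to 850 mm from the base axis. Payload 8.1 kg.
Tool frame: the origin (TCP) lies on the centre line of the jaws, within the pads' length; the fingertips stand 19 mm ahead of it and the grasp point (between the pads) is the TCP; z points along the fingers, y is the direction in which the jaws open and shut (so a half turn about z gives the same grasp; the last joint's range is limited). The gripper opens to 85 mm and grips with 20 to 120 N. Pads are 22 mm wide; open, the fingers measure 114 mm over their backs; the gripper's body (76 mm by 85 mm) begins 54 mm behind the grasp point. The pads swing forward as they close: fully open they stand 13 mm farther back than shut.
Start: joints at [-73.877, 7.471, 85.268, -0, 87.261, -4.893], TCP at [215.198, -560.085, 250.292] pointing down, gripper open.
Joint ranges: [-169.43, 169.43], [-51.17, 129.36], [1.28, 143.12], [-76.62, 256.62], [0, 156.53], [-152.29, 152.29]. Speed limits (degrees/s): [136.94, 136.94, 159.86, 180, 180, 180].

INTERFACE

Orientations are given as [roll, pitch, yaw] about the fixed x, y, z axes, in that order (R = Rz(yaw) Ry(pitch) Rx(roll)).
In Python, from bench import r, viewer gives the robot as it stands.
- The arm moves only by the tool carry_out, never from a script. Its argument "commands" is a list that holds one entry, the list of rows, each a list of 7 numbers: the finger opening in mm, from 0 to 85.4, then the shift along the tool's x, y, z in mm, then the turn, a rotation vector about the tool's x, y, z in degrees. A call has 1 to 5 rows; each row is the pose to reach, as a shift and turn from the pose commanded when the call began, along the tool's axes at that moment; what a row does not reach only later rows make up. A row lasts 1/8 s, in which the tool goes at most 62.5 mm and 10.7 degrees, less where a joint would pass 70% of its speed; a pose out of reach is approached as far as the arm can. A call with a gripper value outside its range is refused whole. The fingers move at their own pace and stop on an object; "grip_force" is the grip in N (left out, the last holds). Time passes only in rows, so rows that repeat a pose let the fingers close. It gives the time, the measured TCP pose, the force and the opening at its end, in the units of the state.
- r.sense(): the state, without advancing time (a new reading comes with each control period).
- viewer.snapshot(name): name is "scene" or "top"; returns the picture (400x640x3 uint8, red, green, blue); there is no depth.
- viewer.calibration(name): a dict with "camera_matrix" (3x3 intrinsics, pixels), "rvec" (rotation vector, rad) and "tvec" (3), from world to camera coordinates, as OpenCV has them. Camera axes: x right, y down, z forward; pixel columns grow to the right and rows downward; lengths in mm; the calibration is good to about 2 mm. A picture is of the moment at which its call begins. calibration takes no time and is no camera call.
- r.hand_in(): hands the job in, once; it reports no verdict.
The state is a dict: "time": time; "joint_pos": joint angles; "qd": joint speeds; "joint_efforts": joint torques, N m; "tool_pos": TCP position; "tcp_rot": TCP orientation; "ft_force": force on the tool from outside, world axes, zero at the start; "wrist_torque": the same for the moment, N m; "finger_gap": finger opening in mm.
Only numpy, scipy, OpenCV 4.12 (cv2) and the standard library are available. Lean on these libraries where they do the work, as an engineer would, in place of code of your own. Each camera call takes 0.05 s, during which the arm holds its last target. There are 200 camera calls.

TASK

One nut of the benchtop filter holder, the one on the gauge side, sunk in its well in the top plate, is only finger-tight. Take the larger T-handle socket wrench from its stand, lower it gently right down over that nut, give the nut a quarter turn clockwise (seen from above) and no more, so the cassette is not crushed, and put the wrench back upright in its stand. Leave the other nut and everything else on the bench as they are.

Things in the scene. Friction and masses are not known exactly. Their poses are not given: they have to be found in the camera images.
- holder: Benchtop filter holder, fixed, at any yaw: steel manifold block 196 x 88 mm, white cassette, aluminium end plate 190 x 84 mm on top, 90 mm above the bench. Origin on the bench under its centre; x along its length, z up. In the end plate, at x = +62 and -62 mm on the centre line, two round wells 33 mm wide, 18 mm deep (2 mm chamfer), each with a hex nut at the bottom. Gauge on the +y side at x = +62 mm.
- end_plate: The holder's aluminium end plate, 30 mm thick, part of the holder (same origin and axes as the holder). The floors of its wells, where the seated socket comes to rest, are 72 mm above the bench. Do not press hard on it.
- holder_gauge (a point): Centre of the pressure gauge, a round 42 mm dial, tilted, that stands off the long side of the holder beside the loose nut, its top about 70 mm above the bench. Three pipe ports stick out of the opposite side.
- nut_gauge_seat (a point): The loose nut, in the well beside the gauge: steel hex nut 19 mm across flats, 12 mm high, its top bevelled (full hexagon up to 7 mm). The point is on its axis at the well floor, 72 mm above the bench, z up, and turns with the nut; its x axis points at the middle of a flat (flats every 60 degrees), along a white paint line on the nut's top.
- nut_gauge_mark (a point): A point on the loose nut beyond the outer end of its paint line, 9 mm from its axis and 12 mm above the well floor. It moves round with the nut.
- nut_gauge (a joint): Turning angle of the loose nut in rad, growing clockwise seen from above (tightening). Starts anywhere from 0 to 1.05; cannot go below 0. Friction 0.25 N m holds it wherever it is left.
- nut_plain_mark (a point): A point at the outer end of the paint line on the other, already tightened nut (holder x = -62 mm), same size. Leave it.
- wrench: The larger T-handle socket wrench, upright in a well of the stand, 130 mm tall, about 260 g. Origin: centre of the socket's mouth at its lower end, z up the shaft. Black plastic T grip, flat-sided, 96 mm along x, 18 mm thick along y, 30 mm high, from 100 to 130 mm above the origin; shaft 12 mm; steel socket 29 mm outside, 34 mm long.
- wrench_mouth (a point): The wrench's origin, centre of the socket's mouth. The socket is a hexagon 20.4 mm across flats, 18 mm deep, a flat facing x and every 60 degrees: it slips over the nut when the wrench's yaw equals the nut's modulo 60 degrees (about 8 degrees of play each way). Seated, the mouth rests on the well floor and the middle of the grip is 187 mm above the bench.
- small_wrench: A smaller T-handle socket wrench in the stand's other well (104 mm tall, grip 70 x 16 x 22 mm, socket 21 mm outside), too small for the nut. Leave it.
- stand: Grey tool stand, fixed: block 70 x 190 x 50 mm, long along its y. Origin: under its centre, on the bench. Two round wells, 36 mm wide and 42 mm deep with a 4 mm chamfer, at y = -42.5 and +42.5 mm; each wrench stands in one (which in which varies) with its T grip across the stand, along the stand's x to within about 12 degrees.
- stand_well0 (a point): Centre of the floor of the stand's well at y = -42.5 mm, 8 mm above the bench.
- stand_well1 (a point): Centre of the floor of the stand's well at y = +42.5 mm, 8 mm above the bench.
- gasket_tin: Round metal tin 54 mm wide, 34 mm high, between stand and holder; origin under its centre. Leave it.
- spanner: Flat open spanner 150 mm long lying on the bench, not for this nut. Leave it.
- buffer_bottle: Glass bottle 76 mm wide, 140 mm tall, origin under its centre. Leave it.
- beaker: Glass beaker 74 mm wide, 85 mm tall, origin under its centre. Leave it.
Mind the look-alikes: they are no part of the job. What is shaped like the stand but purple is not meant.

How it is judged (in metres and radians):
On the way, in this order (a step that is already met when the one before it is completed fails the run):
1. the larger wrench's socket is fully down over the gauge-side nut (mouth within 5 mm of the well floor's centre) (horizontal distance between wrench_mouth and nut_gauge_seat below 0.004 m and distance between wrench_mouth and nut_gauge_seat below 0.005 m), for 0.2 s.
2. the gauge-side nut has been turned clockwise by more than 65 degrees with the wrench on it (all of step 1 and distance of nut_gauge_mark from where it was at the start of the episode above 0.00967 m), for 0.2 s.
At the end, for the whole second after the job is handed in: the gauge-side nut is turned clockwise by a quarter turn from its start (65 to 115 degrees), and the larger wrench stands at rest, upright (within 0.2 rad), right down in a well of the stand (mouth within 8 mm of the well's axis and 12 mm of its floor) (distance of nut_gauge_mark from where it was at the start of the episode between 0.00967 and 0.01518 m and ((horizontal distance between wrench_mouth and stand_well0 below 0.008 m and distance between wrench_mouth and stand_well0 below 0.012 m) or (horizontal distance between wrench_mouth and stand_well1 below 0.008 m and distance between wrench_mouth and stand_well1 below 0.012 m)) and angle between wrench's own z axis and vertical below 0.2 rad and linear speed of wrench below 0.02 m/s and angular speed of wrench below 0.2 rad/s); the robot touches nothing.
It fails at once if the gauge-side nut is turned more than 120 degrees from its start (over-tightened) (distance of nut_gauge_mark from where it was at the start of the episode above 0.01559 m).
It fails at once if the other nut is turned by more than 25 degrees (distance of nut_plain_mark from where it was at the start of the episode above 0.0039 m).
It fails at once if the wrench is rammed: pressed on the end plate with more than 35 N, or on holder and nut together with more than 90 N (contact force between wrench and end_plate above 35 N or contact force between wrench and holder above 90 N).
It fails at once if a bystander (small wrench, tin, spanner, bottle or beaker) is shoved by more than 30 mm (small wrench 40 mm) or tipped over (distance of small_wrench from where it was at the start of the episode above 0.04 m or angle between any of small_wrench, gasket_tin, spanner, buffer_bottle, beaker's own z axis and vertical above 0.5 rad or distance of any of gasket_tin, spanner, buffer_bottle, beaker from where it was at the start of the episode above 0.03 m).
It also fails if it takes over 61 s, if anything falls off the work surface, if the arm or the gripper's body presses on something with over 40 N, if the wrist force passes 120 N, or if a joint passes its speed limit or range.

## Working session

There is one attempt and no reset: what is moved stays moved. The work goes in short steps, Python scripts to look and compute and a tool call to move; the robot and the scene stay as the last step left them, time stands still between calls to the robot, and variables do not carry over. Pictures are saved under pics/ and viewed, about 8 in all and at most 12, crops included, and the job is handed in when it is done.

Besides the shell and the picture viewer there is one more tool, called after ">>>" by a JSON object that holds its "name" and its "arguments". carry_out: Moves the arm, as the interface text tells. Its arguments: {"type":"object","properties":{"commands":{"type":"array","items":{"type":"array","items":{"type":"array","items":{"type":"number"}}}},"grip_force":{"type":"number"}},"required":["commands"]}

```bash
ls; mkdir -p pics; python3 - <<'E'
from bench import r, viewer
import cv2
for n in("scene","top"):
    cv2.imwrite(f"pics/{n}0.png",viewer.snapshot(n)[:,:,::-1]); c=viewer.calibration(n); print(n,c)
print(r.sense())
E
```

```text
pics
scene {'camera_matrix': array([[479.34203607,   0.        , 310.32934751],
       [  0.        , 479.34203607, 207.16010903],
       [  0.        ,   0.        ,   1.        ]]), 'rvec': array([ 2.17846377,  1.1612006 , -0.44093042]), 'tvec': array([-274.40337748, -282.32064929, 1700.18905472])}
top {'camera_matrix': array([[385.13480697,   0.        , 316.81357318],
       [  0.        , 385.13480697, 198.05072566],
       [  0.        ,   0.        ,   1.        ]]), 'rvec': array([ 2.20166236, -2.14457278,  0.10661752]), 'tvec': array([   3.7786869 ,  517.98699563, 1116.68678581])}
{'time': 0.1, 'joint_pos': array([-7.38768088e+01,  7.51232877e+00,  8.53226002e+01, -5.09446897e-04,
        8.72625330e+01, -4.88948955e+00]), 'qd': array([ 0.07246757, -0.10377343, -0.04052733, -0.02872146,  0.01096114,
        0.028132  ]), 'joint_efforts': array([ 9.48994821e-04, -5.70951033e+01, -5.01942229e+01, -2.10164326e-04,
        8.20108282e-03,  1.00723867e-05]), 'tool_pos': array([ 215.06767195, -559.63082874,  249.33739   ]), 'tcp_rot': array([-1.79902849e+02, -7.80010953e-03,  2.10126989e+01]), 'ft_force': array([ 0.87752616, -0.01354145, -0.30696984]), 'wrist_torque': array([ 0.02778484, -0.04177584,  0.00543265]), 'finger_gap': 85.53009517554047}
```

View pics/top0.png

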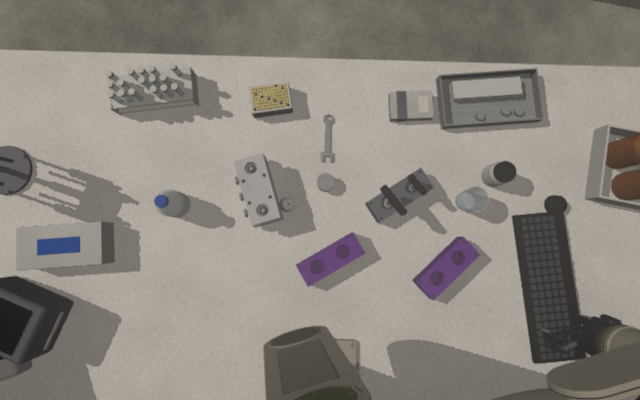

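View pics/scene0.png

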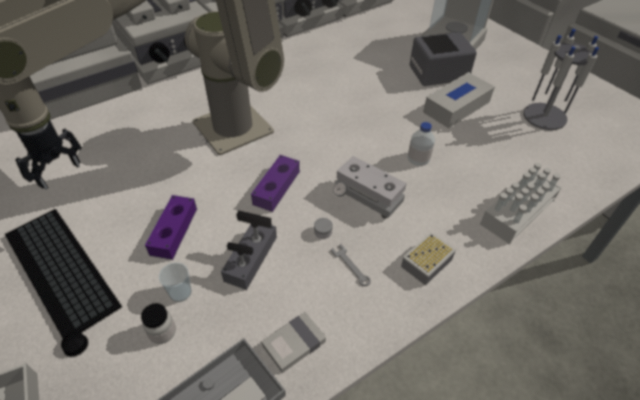

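Top view: holder about (257,190) with its gauge at (287,204), stand about (400,196), larger wrench apparently at about (390,200). Next I need enlarged crops of both.

```bash
python3 - <<'E'
import cv2,numpy as np
t=cv2.imread("pics/top0.png"); s=cv2.imread("pics/scene0.png")
a=cv2.resize(t[140:240,225:305],(400,500),interpolation=cv2.INTER_CUBIC)
b=cv2.resize(t[155:235,360:440],(400,400),interpolation=cv2.INTER_CUBIC)
b=cv2.copyMakeBorder(b,0,100,0,0,cv2.BORDER_CONSTANT)
cv2.imwrite("pics/crop1.png",np.hstack([a,b]))
c=cv2.resize(s[145:220,325:415],(450,375),interpolation=cv2.INTER_CUBIC)
d=cv2.resize(s[200:295,215:285],(350,475),interpolation=cv2.INTER_CUBIC)
c=cv2.copyMakeBorder(c,0,100,0,0,cv2.BORDER_CONSTANT)
cv2.imwrite("pics/crop2.png",np.hstack([c,d]))
E
```

```text
(no output)
```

View pics/crop1.png

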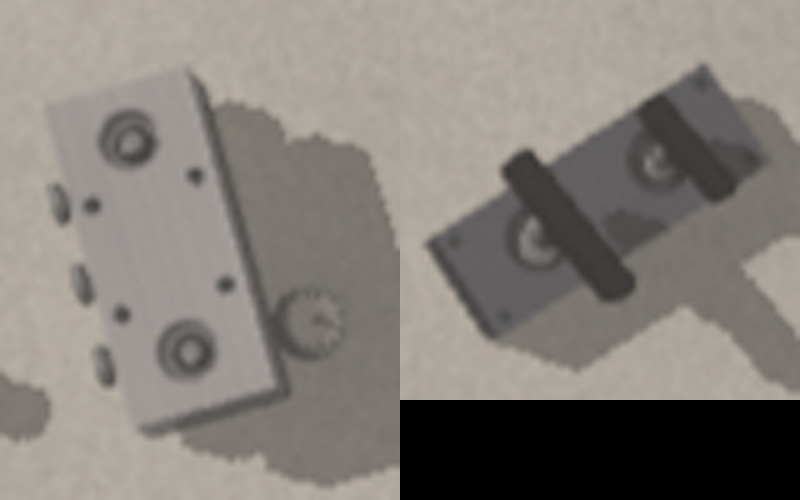

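View pics/crop2.png

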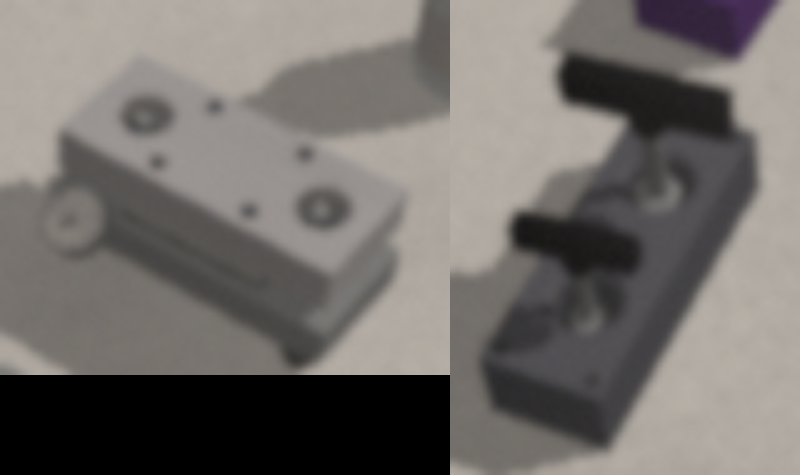

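```bash
cat > h.py <<'E'
import cv2,numpy as np
from bench import r, viewer
from scipy.optimize import least_squares
C={n:viewer.calibration(n) for n in("scene","top")}
def proj(n,P): 
    c=C[n]; return cv2.projectPoints(np.float64(P).reshape(-1,1,3),c["rvec"],c["tvec"],c["camera_matrix"],None)[0][:,0]
def back(n,uv,z):
    c=C[n]; R=cv2.Rodrigues(c["rvec"])[0]; o=-R.T@c["tvec"]
    d=R.T@np.linalg.inv(c["camera_matrix"])@np.r_[uv,1]; return o+d*(z-o[2])/d[2]
def rz(a): a=np.radians(a); return np.array([[np.cos(a),-np.sin(a),0],[np.sin(a),np.cos(a),0],[0,0,1]])
def fit(obs,x0):  # obs: list (cam, pixel, local point)
    f=lambda p:np.concatenate([proj(n,rz(p[2])@np.array(q,float)+[p[0],p[1],0])[0]-uv for n,uv,q in obs])
    s=least_squares(f,x0); return s.x,s.fun.reshape(-1,2).round(1)
def grab(n,k): return np.mean([viewer.snapshot(n).astype(float) for _ in range(k)],0)
def rect(img,n,c,z,half,px,yaw=0): # rectified patch at height z, up=+x,left=+y
    g=np.linspace(-half,half,px); Y,X=np.meshgrid(-g,-g)
    uv=proj(n,np.c_[c[0]+X.ravel(),c[1]+Y.ravel(),np.full(X.size,z)]).astype(np.float32).reshape(px,px,2)
    return cv2.remap(img.astype(np.float32),uv[...,0],uv[...,1],cv2.INTER_CUBIC)
E
python3 - <<'E'
from h import *
k=lambda o,x,y:np.array([o[0]+x/5-.4,o[1]+y/5-.4])
T=(225,140);S=(325,145)
# holder +x = toward gauge nut ; +y = gauge side
# seen from above, up=+x world,left=+y world
L=lambda x,y,z:(x,y,z)
obs=[("top",k(T,187,351),L(62,0,86)),("top",k(T,128,140),L(-62,0,86)),
("top",k(T,188,68),L(-95,42,90)),("top",k(T,47,104),L(-95,-42,90)),("top",k(T,285,388),L(95,42,90)),("top",k(T,140,430),L(95,-42,90)),
("scene",k(S,148,115),L(62,0,86)),("scene",k(S,323,208),L(-62,0,86)),("scene",k(S,140,57),L(95,-42,90)),("scene",k(S,61,133),L(95,42,90)),("scene",k(S,408,190),L(-95,-42,90)),("scene",k(S,330,277),L(-95,42,90))]
for sel in("top","scene",None):
    print("holder",sel,*fit([o for o in obs if sel in(None,o[0])],[500,150,200]))
T=(360-80,155);D=(215-90,200)
obs=[("top",k(T,427,242),L(35,95,50)),("top",k(T,703,65),L(35,-95,50)),("top",k(T,769,158),L(-35,-95,50)),("top",k(T,493,338),L(-35,95,50)),
("top",k(T,537,236),L(0,42.5,50)),("top",k(T,657,160),L(0,-42.5,50)),
("scene",k(D,487,362),L(35,-95,50)),("scene",k(D,607,402),L(35,-95,50))]
obs=obs[:6]+[("scene",k(D,607,402),L(35,-95,50)),("scene",k(D,487,360),L(-35,-95,50)),("scene",k(D,757,138),L(35,95,50)),("scene",k(D,664,180),L(0,42.5,50)),("scene",k(D,592,303),L(0,-42.5,50))]
for sel in("top","scene",None):
    print("stand",sel,*fit([o for o in obs if sel in(None,o[0])],[500,-200,30]))
a,b=back("top",k(T,517,158),138),back("top",k(T,622,292),138)
print("grip",a,b,(a+b)/2,np.degrees(np.arctan2(*(a-b)[1::-1])))
a,b=back("scene",k(D,567,65),138),back("scene",k(D,732,95),138)
print("gripscene",a,b,(a+b)/2,np.degrees(np.arctan2(*(a-b)[1::-1])))
E
```

```text
holder top [533.30391532 185.53876932 198.22384543] [[ 1.3  0.2]
 [ 1.   0.4]
 [-0.1 -0.7]
 [-0.6  0.5]
 [-0.7 -0.3]
 [-0.8  0. ]]
holder scene [531.86198314 189.10193652 197.98855239] [[-0.5  0.9]
 [-0.3  0.7]
 [ 0.1 -0.6]
 [-0.2 -0.7]
 [ 0.3  0.2]
 [ 0.6 -0.4]]
holder None [533.04975765 186.83899245 198.15841698] [[ 0.8  0.3]
 [ 0.5  0.5]
 [-0.5 -0.7]
 [-1.   0.5]
 [-1.2 -0.2]
 [-1.3  0.1]
 [-0.9  1.4]
 [-0.6  1.2]
 [-0.3 -0.1]
 [-0.6 -0.1]
 [ 0.   0.6]
 [ 0.3  0.1]]
stand top [ 531.9890204  -221.44705798   34.2613405 ] [[ 0.3 -1. ]
 [-0.7 -0.6]
 [-0.4  0.8]
 [ 0.5  0.2]
 [ 0.   0.6]
 [ 0.3  0. ]]
stand scene [ 533.96897392 -222.05025261   34.67240294] [[ 0.   0.1]
 [-0.3  0.1]
 [ 0.6 -1. ]
 [-0.3  0.8]
 [ 0.  -0. ]]
stand None [ 532.80944487 -221.65174298   34.47551699] [[ 0.4 -1.1]
 [-0.8 -1. ]
 [-0.4  0.4]
 [ 0.6 -0. ]
 [ 0.2  0.3]
 [ 0.4 -0.3]
 [-0.2 -0.3]
 [-0.5 -0.4]
 [ 0.6 -1.3]
 [-0.4  0.5]
 [-0.1 -0.4]]
grip [ 543.38498233 -158.88283707  138.        ] [ 473.00892194 -215.46919817  138.        ] [ 508.19695213 -187.17601762  138.        ] 38.80126377650333
gripscene [ 477.18146445 -217.26440653  138.        ] [ 543.03452637 -156.09265051  138.        ] [ 510.10799541 -186.67852852  138.        ] -137.11059338457807
```

```bash
python3 - <<'E'
from h import *
out=[]
for n in("top","scene"):
    img=grab(n,10)
    for dx in(62,-62):
        q=rz(198.16)@[dx,0,0]+[533,186.8,0]
        p=rect(img,n,q,84,20,300); p=np.clip((p-p.min())/(np.percentile(p,99.8)-p.min())*255,0,255)
        cv2.drawMarker(p,(150,150),(255,0,0),0,10); out.append(p)
o=np.vstack([np.hstack(out[:2]),np.hstack(out[2:])])
cv2.imwrite("pics/nut.png",o[:,:,::-1])
E
```

```text
[ WARN:0@31.149] global loadsave.cpp:1063 imwrite_ Unsupported depth image for selected encoder is fallbacked to CV_8U.
```

View pics/nut.png

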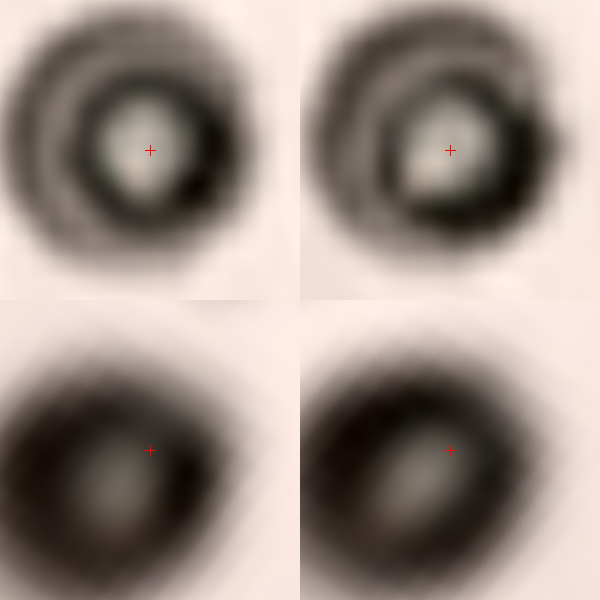

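The gauge nut's paint line runs towards (137,188) in the top patch, about yaw 170°, so the socket should enter at about 50° modulo 60. The plan is to grasp at yaw 40° and go to the nut at 110°.

```bash
cat > plan.py <<'E'
# usage: plan.py cx cy cz cyaw  tx ty tz tyaw -> tool shift and rz turn
import sys,numpy as np
v=list(map(float,sys.argv[1:])); a=np.radians(v[3]); d=np.array(v[4:7])-v[:3]
x=np.array([np.cos(a),np.sin(a),0]);y=np.array([np.sin(a),-np.cos(a),0])
print("shift",(d@x).round(1),(d@y).round(1),-d[2].round(1),"turn",round(v[3]-v[7],1),"rows",np.linalg.norm(d)/62.5,abs(v[3]-v[7])/10.7)
E
python3 plan.py 215.2 -560.1 250.3 21 508.5 -186.8 203 40
```

```text
shift 407.6 -243.4 47.3 turn -19.0 rows 7.633443385523993 1.7757009345794394
```

>>> {"name": "carry_out", "arguments": {"commands": [[[60,50,-30,0,0,0,0],[60,100,-60,0,0,0,0],[60,150,-90,0,0,0,0],[60,200,-120,0,0,0,0],[60,200,-120,0,0,0,0]]], "grip_force": 60}}

```text
time: 1.72
tool_pos: [361.1, -373.5, 250.6]
tcp_rot: [180.0, -0.1, 21.3]
ft_force: [-0.0, -0.4, 0.5]
finger_gap: 60.3
```

>>> {"name": "carry_out", "arguments": {"commands": [[[60,52,-31,12,0,0,-5],[60,104,-62,24,0,0,-10],[60,156,-93,36,0,0,-15],[60,207.6,-123.4,47.3,0,0,-19],[60,207.6,-123.4,47.3,0,0,-19]]]}}

```text
time: 2.35
tool_pos: [509.6, -183.8, 201.7]
tcp_rot: [-179.9, 0.0, 40.3]
ft_force: [-0.5, -0.4, -0.2]
finger_gap: 60.4
```

```bash
python3 - <<'E'
from h import *
s=r.sense();print(s["tool_pos"],s["tcp_rot"],s["joint_pos"],s["finger_gap"])
t=grab("top",2);sc=grab("scene",2)
a=cv2.resize(t[140:230,350:450],(500,450),interpolation=cv2.INTER_CUBIC);b=cv2.resize(sc[160:300,205:285],(257,450),interpolation=cv2.INTER_CUBIC)
cv2.imwrite("pics/ab.png",np.clip(np.hstack([a,b]),0,255).astype(np.uint8)[:,:,::-1])
E
```

```text
[ 509.55574317 -183.81264701  201.70906293] [-1.79885090e+02  3.77420007e-03  4.03270762e+01] [-2.52877533e+01  1.35903902e-01  9.80417221e+01  4.44456434e-02
  8.19285939e+01  2.43788929e+01] 60.44862872433197
```

View pics/ab.png

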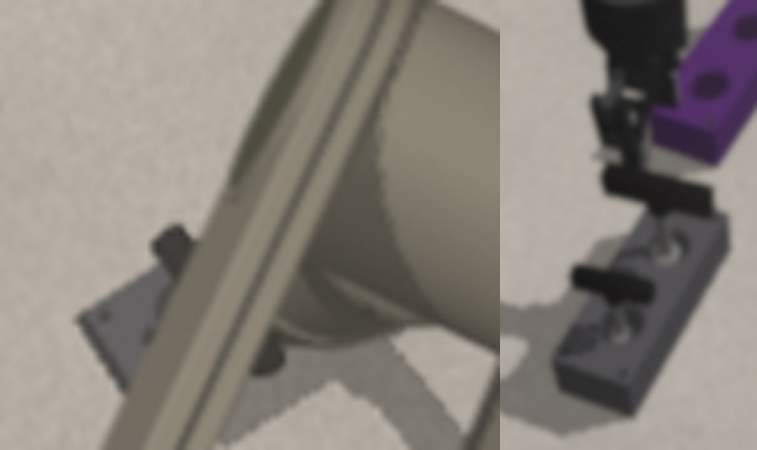

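The gripper stands right over the large grip: grip at (655,190), jaws at (625,130) in the picture. Descending.

>>> {"name": "carry_out", "arguments": {"commands": [[[60,0,0,10,0,0,0],[60,0,0,20,0,0,0],[60,0,0,30,0,0,0],[60,0,0,40,0,0,0],[60,0,0,40,0,0,0]]]}}

```text
time: 3.18
tool_pos: [507.6, -186.4, 161.6]
tcp_rot: [-179.9, 0.1, 40.0]
ft_force: [0.4, 0.6, 0.2]
finger_gap: 60.1
```

```bash
python3 - <<'E'
from h import *
s=r.sense();print(s["tool_pos"],s["tcp_rot"],s["ft_force"])
E
```

```text
[ 507.62459625 -186.35261441  161.55235425] [-1.79878613e+02  5.47890861e-02  4.00126716e+01] [0.38562107 0.60497564 0.2344957 ]
```

>>> {"name": "carry_out", "arguments": {"commands": [[[60,0,0,13,0,0,0],[60,0,0,26,0,0,0],[60,0,0,39,0,0,0],[60,0,0,39,0,0,0],[40,0,0,39,0,0,0]]]}}

```text
time: 3.8
tool_pos: [508.5, -186.7, 124.1]
tcp_rot: [180.0, -0.0, 40.0]
ft_force: [-0.2, -1.4, 0.7]
finger_gap: 42.9
```

>>> {"name": "carry_out", "arguments": {"commands": [[[10,0,0,0,0,0,0],[10,0,0,0,0,0,0],[10,0,0,0,0,0,0],[10,0,0,0,0,0,0],[10,0,0,0,0,0,0]]]}}

```text
time: 4.42
tool_pos: [509.0, -187.0, 124.7]
tcp_rot: [179.9, -0.0, 40.0]
ft_force: [0.9, -1.4, 5.7]
finger_gap: 17.1
```

>>> {"name": "carry_out", "arguments": {"commands": [[[10,0,0,0,0,0,0],[10,0,0,-5,0,0,0],[10,0,0,-15,0,0,0],[10,0,0,-30,0,0,0],[10,0,0,-45,0,0,0]]]}}

```text
time: 5.05
tool_pos: [508.5, -186.7, 170.3]
tcp_rot: [180.0, -0.0, 40.0]
ft_force: [0.0, 0.2, -2.0]
finger_gap: 17.1
```

```bash
python3 plan.py 508.5 -186.8 245 75 508 -20 245 75;python3 plan.py 508 -20 245 75 474.1 167.5 245 110 
```

```text
shift 161.0 -43.7 -0.0 turn 0.0 rows 2.6688119903807386 0.0
shift 172.3 -81.3 -0.0 turn -35.0 rows 3.048638673244174 3.2710280373831777
```

>>> {"name": "carry_out", "arguments": {"commands": [[[10,0,0,-30,0,0,0],[10,0,0,-60,0,0,-8],[10,0,0,-76,0,0,-17],[10,0,0,-76,0,0,-26],[10,0,0,-76,0,0,-35]]]}}

```text
time: 5.68
tool_pos: [508.7, -186.8, 246.6]
tcp_rot: [179.9, 0.0, 75.3]
ft_force: [-0.3, 0.2, -2.0]
finger_gap: 17.5
```

>>> {"name": "carry_out", "arguments": {"commands": [[[10,32,-9,0,0,0,0],[10,65,-18,0,0,0,0],[10,98,-27,0,0,0,0],[10,130,-35,0,0,0,0],[10,161,-43.7,0,0,0,0]]]}}

```text
time: 6.3
tool_pos: [507.9, -18.8, 246.2]
tcp_rot: [179.9, -0.0, 75.0]
ft_force: [0.4, 0.6, -2.6]
finger_gap: 16.9
```

>>> {"name": "carry_out", "arguments": {"commands": [[[10,40,-18,0,0,0,-8],[10,80,-37,0,0,0,-16],[10,120,-56,0,0,0,-24],[10,150,-70,0,0,0,-31],[10,172.3,-81.3,0,0,0,-35]]]}}

```text
time: 6.92
tool_pos: [473.5, 169.1, 246.2]
tcp_rot: [179.9, -0.0, 110.3]
ft_force: [-0.8, -0.7, -1.7]
finger_gap: 17.2
```

>>> {"name": "carry_out", "arguments": {"commands": [[[10,0,0,10,0,0,0],[10,0,0,18,0,0,0],[10,0,0,18,0,0,0]]]}}

```text
time: 7.3
tool_pos: [473.4, 166.6, 225.9]
tcp_rot: [-179.9, 0.0, 109.9]
ft_force: [-0.6, -0.3, -1.9]
finger_gap: 17.4
```

```bash
python3 - <<'E'
from h import *
s=r.sense();print(s["tool_pos"],s["tcp_rot"],s["joint_pos"],s["ft_force"])
t=grab("top",4);sc=grab("scene",4)
a=cv2.resize(t[140:230,215:305],(400,400),interpolation=cv2.INTER_CUBIC);b=cv2.resize(sc[110:200,325:415],(400,400),interpolation=cv2.INTER_CUBIC)
b=cv2.resize(sc[130:190,330:390],(400,400),interpolation=cv2.INTER_CUBIC)
cv2.imwrite("pics/nutab.png",np.clip(np.hstack([a,b]),0,255).astype(np.uint8)[:,:,::-1])
for n in("top","scene"): print(n,proj(n,[s["tool_pos"]-[0,0,116]]),proj(n,[[474.1,167.5,90]]))
E
```

```text
[473.35602306 166.59452855 225.91946125] [-1.79881061e+02  2.06312077e-03  1.09920467e+02] [ 1.35437122e+01 -7.06197278e+00  1.02385789e+02 -1.53235495e-02
  8.47941573e+01 -6.37534631e+00] [-0.57888621 -0.3409414  -1.88649226]
top [[261.91234675 209.78565729]] [[262.58840726 209.97793929]]
scene [[353.39093927 163.15646475]] [[353.34489586 168.0473225 ]]
```

View pics/nutab.png

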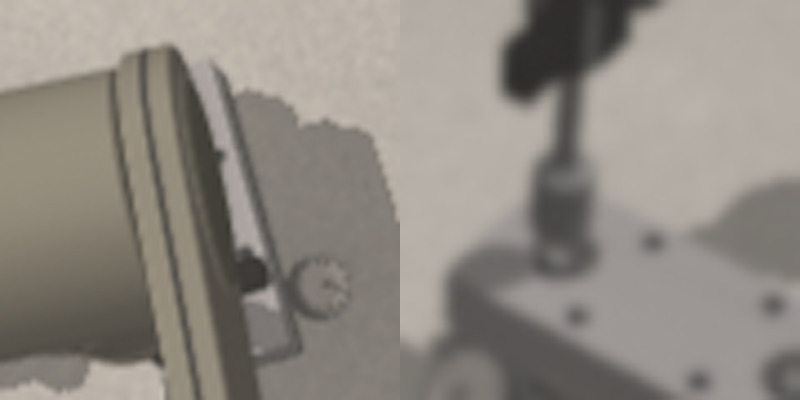

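```bash
python3 - <<'E'
from h import *
for n in("top","scene"):
    img=cv2.imread(f"pics/{n}0.png")[:,:,::-1]
    for dx in(62,-62):
        q=rz(198.16)@[dx,0,0]+[533,186.8,0]
        p=rect(img,n,q,90,27,270).mean(2)
        for th in(.7,.8,.88):
            m=(p<th*np.percentile(p,90)).astype(np.uint8)
            k,l,st,ce=cv2.connectedComponentsWithStats(m); i=l[135-10:145,125:145]; i=np.bincount(i[i>0]).argmax()
            hull=cv2.convexHull(np.argwhere(l==i)[:,::-1].astype(np.int32)); M=cv2.moments(hull)
            u,v=M["m10"]/M["m00"],M["m01"]/M["m00"]; bb=cv2.boundingRect(hull)
            print(n,dx,th,"world",q[0]+(134.5-v)/5,q[1]+(134.5-u)/5,"size",bb[2]/5,bb[3]/5)
# socket axis in scene now: horizontal centre by dark columns
T=r.sense()["tool_pos"]
for h in(10,20,34,60): print(h,proj("scene",[T-[0,0,116-h]]))
sc=grab("scene",4).mean(2)
for row in(158,160,154,150,146): print(row,sc[row,344:364].astype(int))
E
```

```text
Traceback (most recent call last):
ValueError: attempt to get argmax of an empty sequence
```

```bash
python3 - <<'E'
from h import *
for n in("top","scene"):
    img=cv2.imread(f"pics/{n}0.png")[:,:,::-1]
    for dx in(62,-62):
        q=rz(198.16)@[dx,0,0]+[533,186.8,0]
        p=rect(img,n,q,90,27,270).mean(2)
        for th in(.7,.8,.88):
            m=(p<th*np.percentile(p,90)).astype(np.uint8)
            k,l,st,ce=cv2.connectedComponentsWithStats(m)
            c=[i for i in range(1,k) if 70<ce[i][0]<200 and 70<ce[i][1]<200]
            if not c: continue
            i=max(c,key=lambda i:st[i][4])
            hull=cv2.convexHull(np.argwhere(l==i)[:,::-1].astype(np.int32)); M=cv2.moments(hull)
            u,v=M["m10"]/M["m00"],M["m01"]/M["m00"]; bb=cv2.boundingRect(hull)
            print(n,dx,th,"world",q[0]+(134.5-v)/5,q[1]+(134.5-u)/5,"size",bb[2]/5,bb[3]/5)
T=r.sense()["tool_pos"]
for h in(10,20,34,60): print(h,proj("scene",[T-[0,0,116-h]]))
sc=grab("scene",4).mean(2)
for row in(160,158,154,150,146): print(row,sc[row,344:364].astype(int))
E
```

```text
top 62 0.7 world 475.18645359144693 169.8994636442706 size 31.4 30.0
top 62 0.8 world 475.227189748352 169.68722501146775 size 33.8 33.2
top 62 0.88 world 475.0871579019356 169.59267263945438 size 35.6 36.0
top -62 0.7 world 593.1885098916847 207.07512972880428 size 31.8 31.2
top -62 0.8 world 593.0996131506187 207.16319707990903 size 34.4 33.8
top -62 0.88 world 592.9987181820022 207.07790139511064 size 36.4 36.2
scene 62 0.7 world 473.90035353236 169.735323133913 size 30.4 27.4
scene 62 0.8 world 473.7256588365685 169.96802557397456 size 34.4 32.6
scene 62 0.88 world 473.5379317305747 170.24976220968648 size 38.4 36.6
scene -62 0.7 world 592.1478247955511 207.48301847248587 size 30.8 28.4
scene -62 0.8 world 591.9061346465571 207.78352339620392 size 34.8 32.2
scene -62 0.88 world 591.596030061085 207.97257666122368 size 38.8 36.0
10 [[354.01738472 160.35324135]]
20 [[354.24566015 157.84201704]]
34 [[354.56937762 154.28084912]]
60 [[355.18370562 147.52271764]]
160 [174 173 170 164 148 120  89  74  72  73  74  75  79  89 110 136 152 159
 162 165]
158 [174 174 174 172 161 133  97  81  85  91  95  99 100 102 115 140 161 169
 170 172]
154 [174 174 174 173 171 157 131 106  91  82  80  88 107 126 143 157 167 170
 171 172]
150 [177 176 176 175 175 175 174 169 149 113  84  85 114 148 168 174 175 175
 174 174]
146 [175 172 167 158 150 152 161 167 155 123  89  81  99 135 164 174 174 173
 173 174]
```

```bash
python3 - <<'E'
from h import *
P=np.array([474.,170,100]);a=proj("scene",[P])
for d in([10,0,0],[0,10,0],[-3.4,9.4,0]): print(d,proj("scene",[P+d])-a)
s=r.sense();print(s["tool_pos"],s["tcp_rot"])
E
python3 plan.py 473.8 167.3 227 110 474.7 170.3 227 110
```

```text
[10, 0, 0] [[2.04813325 1.9362144 ]]
[0, 10, 0] [[ 2.67000321 -1.2947548 ]]
[-3.4, 9.4, 0] [[ 1.81581021 -1.86900465]]
[473.85135548 167.58560167 227.06495925] [1.79994787e+02 1.37409635e-05 1.10014982e+02]
shift 2.5 1.9 -0.0 turn 0.0 rows 0.05011347124277054 0.0
```

>>> {"name": "carry_out", "arguments": {"commands": [[[10,3,1.5,0,0,0,0],[10,3,1.5,6,0,0,0],[10,3,1.5,12,0,0,0],[10,3,1.5,18,0,0,0],[10,3,1.5,18,0,0,0]]]}}

```text
time: 8.52
tool_pos: [473.7, 170.8, 208.0]
tcp_rot: [-179.9, -0.0, 110.0]
ft_force: [-0.1, 0.7, -1.6]
finger_gap: 16.7
```

>>> {"name": "carry_out", "arguments": {"commands": [[[10,0,0,1.5,0,0,0],[10,0,0,3,0,0,0],[10,0,0,4.5,0,0,0],[10,0,0,4.5,0,0,0]]]}}

```text
time: 9.02
tool_pos: [474.1, 170.9, 204.4]
tcp_rot: [-180.0, -0.0, 110.0]
ft_force: [-0.7, 0.5, -1.7]
finger_gap: 16.9
```

>>> {"name": "carry_out", "arguments": {"commands": [[[10,0,0,1,0,0,0],[10,0,0,2,0,0,0],[10,0,0,3,0,0,0],[10,0,0,4,0,0,0],[10,0,0,4,0,0,0]]]}}

```text
time: 9.65
tool_pos: [474.1, 170.9, 200.4]
tcp_rot: [-180.0, -0.0, 110.0]
ft_force: [0.6, 0.8, -3.9]
finger_gap: 17.2
```

>>> {"name": "carry_out", "arguments": {"commands": [[[10,0,0,1,0,0,0],[10,0,0,1,0,0,0]]]}}

```text
time: 9.9
tool_pos: [474.1, 170.9, 199.4]
tcp_rot: [-180.0, 0.0, 110.0]
ft_force: [-0.8, -0.7, -1.0]
finger_gap: 17.3
```

>>> {"name": "carry_out", "arguments": {"commands": [[[10,0,0,1,0,0,0],[10,0,0,1,0,0,0]]]}}

```text
time: 10.15
tool_pos: [474.2, 170.8, 198.5]
tcp_rot: [-180.0, 0.0, 110.0]
ft_force: [-0.7, -0.4, -1.1]
finger_gap: 17.2
```

>>> {"name": "carry_out", "arguments": {"commands": [[[10,0,0,1,0,0,0],[10,0,0,2,0,0,0],[10,0,0,2,0,0,0]]]}}

```text
time: 10.52
tool_pos: [474.2, 170.8, 196.7]
tcp_rot: [-180.0, 0.0, 110.0]
ft_force: [-2.0, -2.2, 3.3]
finger_gap: 17.2
```

>>> {"name": "carry_out", "arguments": {"commands": [[[10,0,0,1,0,0,0],[10,0,0,1,0,0,0]]]}}

```text
time: 10.78
tool_pos: [474.2, 170.7, 196.0]
tcp_rot: [180.0, 0.0, 110.0]
ft_force: [-2.9, -2.2, 6.3]
finger_gap: 17.3
```

>>> {"name": "carry_out", "arguments": {"commands": [[[10,-0.3,-1,0,0,0,0],[10,-0.3,-1,0,0,0,0]]]}}

```text
time: 11.02
tool_pos: [473.6, 170.3, 195.9]
tcp_rot: [180.0, 0.0, 110.0]
ft_force: [-1.9, -1.3, 4.1]
finger_gap: 17.8
```

>>> {"name": "carry_out", "arguments": {"commands": [[[10,0,0,0.7,0,0,0],[10,0,0,0.7,0,0,0]]]}}

```text
time: 11.28
tool_pos: [473.6, 170.3, 195.3]
tcp_rot: [180.0, 0.0, 110.0]
ft_force: [-1.8, -2.7, 5.3]
finger_gap: 17.0
```

>>> {"name": "carry_out", "arguments": {"commands": [[[10,-0.6,-0.8,0,0,0,0],[10,-0.6,-0.8,0.7,0,0,0],[10,-0.6,-0.8,0.7,0,0,0]]]}}

```text
time: 11.65
tool_pos: [473.4, 169.8, 194.9]
tcp_rot: [179.9, -0.0, 110.0]
ft_force: [-0.4, -1.1, 8.5]
finger_gap: 17.4
```

>>> {"name": "carry_out", "arguments": {"commands": [[[10,0,0,0.8,0,0,0],[10,0,0,0.8,0,0,0]]]}}

```text
time: 11.9
tool_pos: [473.1, 169.6, 193.5]
tcp_rot: [179.9, -0.0, 110.0]
ft_force: [-0.5, -0.9, 4.3]
finger_gap: 17.2
```

>>> {"name": "carry_out", "arguments": {"commands": [[[10,-0.2,-0.2,1,0,0,0],[10,-0.2,-0.2,1,0,0,0]]]}}

```text
time: 12.15
tool_pos: [473.3, 169.5, 193.3]
tcp_rot: [179.9, -0.0, 110.0]
ft_force: [-2.1, -0.8, 10.5]
finger_gap: 17.2
```

>>> {"name": "carry_out", "arguments": {"commands": [[[10,0,0,1,0,0,0],[10,0,0,1,0,0,0]]]}}

```text
time: 12.4
tool_pos: [473.3, 169.5, 192.6]
tcp_rot: [179.9, -0.0, 110.0]
ft_force: [-2.6, -1.2, 12.1]
finger_gap: 17.1
```

```bash
python3 - <<'E'
from bench import r
s=r.sense();print(s["wrist_torque"],s["ft_force"],s["joint_efforts"][5],s["tool_pos"])
E
```

```text
[-0.33697382  0.67496748  0.03189765] [-2.61253977 -1.19015481 12.07613469] 0.03337830305099487 [473.34947552 169.53523242 192.63061434]
```

>>> {"name": "carry_out", "arguments": {"commands": [[[10,0,0,0,0,0,3],[10,0,0,0,0,0,6],[10,0,0,0,0,0,6]]]}}

```text
time: 12.78
tool_pos: [473.3, 169.6, 192.1]
tcp_rot: [179.9, -0.0, 104.0]
ft_force: [-0.4, -0.0, 8.1]
finger_gap: 17.4
```

```bash
python3 - <<'E'
from bench import r
s=r.sense();print(s["wrist_torque"],s["ft_force"],s["joint_efforts"][5],s["tool_pos"])
E
```

```text
[-0.14566602  0.24835557 -0.04183974] [-0.41743672 -0.02376915  8.09138977] 0.4140164237469435 [473.26552432 169.57537448 192.08761026]
```

>>> {"name": "carry_out", "arguments": {"commands": [[[10,0,0,0.3,0,0,2],[10,0,0,0.6,0,0,4],[10,0,0,0.6,0,0,4]]]}}

```text
time: 13.15
tool_pos: [473.4, 169.7, 192.0]
tcp_rot: [179.9, -0.0, 100.0]
ft_force: [-2.3, -1.3, 11.6]
finger_gap: 17.3
```

```bash
python3 - <<'E'
from bench import r
s=r.sense();print(s["wrist_torque"],s["ft_force"],s["joint_efforts"][5],s["tool_pos"])
E
```

```text
[-0.11442982  0.62568442  0.22207147] [-2.27920659 -1.25149861 11.58669266] 0.5128226615488529 [473.39241535 169.70013872 191.98435506]
```

>>> {"name": "carry_out", "arguments": {"commands": [[[10,0,0,-0.5,0,0,-3],[10,-0.3,-0.6,-0.5,0,0,-6],[10,-0.3,-1,0,0,0,-6],[10,-0.3,-1,0,0,0,-6]]]}}

```text
time: 13.65
tool_pos: [472.9, 169.3, 192.0]
tcp_rot: [179.8, -0.0, 106.0]
ft_force: [0.7, 0.5, 9.7]
finger_gap: 16.8
```

```bash
python3 - <<'E'
from bench import r
s=r.sense();print(s["wrist_torque"],s["ft_force"],s["joint_efforts"][5],s["tool_pos"])
E
```

```text
[ 0.05856309  0.00527194 -0.21984108] [0.65323359 0.52776345 9.65041502] -0.21487792488187551 [472.88801505 169.30334298 191.9543376 ]
```

>>> {"name": "carry_out", "arguments": {"commands": [[[10,0,0,-0.3,0,0,3],[10,0,0,0.3,0,0,3],[10,0,0,0.8,0,0,3],[10,0,0,0.8,0,0,3]]]}}

```text
time: 14.15
tool_pos: [473.0, 169.5, 191.9]
tcp_rot: [179.8, -0.0, 103.0]
ft_force: [-2.1, 0.6, 13.5]
finger_gap: 17.4
```

```bash
python3 - <<'E'
from bench import r
s=r.sense();print(s["wrist_torque"],s["ft_force"],s["joint_efforts"][5],s["tool_pos"])
E
```

```text
[-0.00068312  0.42955632  0.16473544] [-2.09173066  0.62273873 13.49856896] 0.177007676102221 [473.03092317 169.48955816 191.87672822]
```

```bash
python3 - <<'E'
from h import *
sc=grab("scene",8)
cv2.imwrite("pics/j.png",np.clip(cv2.resize(sc[120:190,330:400],(600,600),interpolation=cv2.INTER_CUBIC),0,255).astype(np.uint8)[:,:,::-1])
g=sc.mean(2)
for row in range(150,172): print(row,g[row,346:364].astype(int))
T=r.sense()["tool_pos"]
for dz in(116,112): print([proj("scene",[T-[0,0,dz-h]])[0].round(1) for h in(0,18,34,60,100)])
# bench plane top rim: point where z=90 on axis
print(proj("scene",[[474.2,169.9,90]]))
E
```

```text
150 [ 45  45  46  53  66  82  88  79  66  66  86 116 143 160 168 172 174 174]
151 [ 47  47  55  74 100 120 121  99  77  77 101 135 160 171 173 174 174 173]
152 [ 58  59  76 106 135 151 142 109  82  83 110 144 166 173 173 173 173 172]
153 [ 89  90 110 138 159 165 148 111  82  85 113 148 167 173 172 172 172 172]
154 [131 131 143 161 171 169 149 109  81  86 116 150 168 173 172 171 171 172]
155 [162 162 166 172 174 167 145 105  80  87 119 153 169 172 172 172 172 172]
156 [173 173 174 174 171 161 136  99  79  89 122 155 170 172 172 172 172 172]
157 [175 175 175 172 165 152 126  93  78  89 122 153 167 171 172 171 172 173]
158 [175 175 172 167 159 146 120  91  78  90 120 148 162 167 169 170 171 172]
159 [173 172 167 161 153 141 117  90  78  91 119 144 155 160 163 166 168 171]
160 [170 166 160 153 145 132 109  86  78  91 117 140 150 154 157 159 162 166]
161 [165 159 153 145 133 116  95  79  77  90 114 135 146 151 153 154 156 159]
162 [158 153 148 136 117  99  85  77  80  93 114 131 142 149 152 152 153 154]
163 [153 150 143 127 105  90  85  84  88 102 119 131 139 147 151 152 152 153]
164 [147
[... 177 characters left out ...]
 93  99 102 104 105 105 110 124 141 149 151 151]
167 [106 101  90  78  74  76  80  85  87  88  88  91  98 116 137 148 151 151]
168 [104  99  89  78  72  72  73  74  76  77  80  86  97 116 138 149 151 151]
169 [105 102  94  83  76  74  73  74  74  77  82  90 102 123 142 150 152 152]
170 [113 109 104  97  90  86  84  83  84  87  94 104 117 134 146 151 152 152]
171 [128 125 120 117 113 111 110 108 108 112 119 127 136 145 150 152 152 152]
[array([353.3, 171. ]), array([353.7, 166.6]), array([354.1, 162.7]), array([354.7, 156.2]), array([355.6, 145.9])]
[array([353.4, 170. ]), array([353.8, 165.7]), array([354.2, 161.7]), array([354.8, 155.2]), array([355.7, 144.8])]
[[354.0048534  167.75496737]]
```

View pics/j.png

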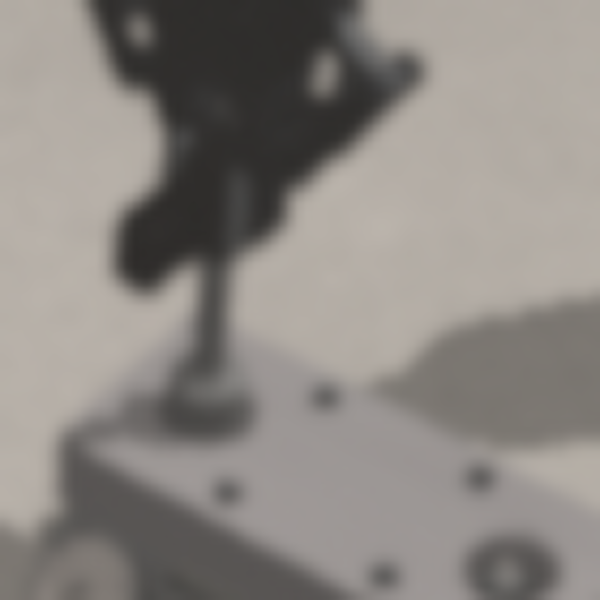

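```bash
python3 - <<'E'
from h import *
im=cv2.medianBlur(cv2.imread("pics/nut.png"),15)[:,:,2].astype(np.float32)
a=im[:300,:300]; b=im[:300,300:]
M=np.float32([[1,0,18],[0,1,3]]);A=cv2.warpAffine(a,M,(300,300),borderValue=230)
M=np.float32([[1,0,10],[0,1,4]]);B=cv2.warpAffine(b,M,(300,300),borderValue=230)
# fine-align on the rim annulus (not nut)
yy,xx=np.mgrid[:300,:300]-150; R=np.hypot(xx,yy); ann=(R>85)&(R<145)
best=min(((np.abs(A-cv2.warpAffine(B,np.float32([[1,0,dx],[0,1,dy]]),(300,300),borderValue=230))[ann].mean(),dx,dy) for dx in range(-20,21,2) for dy in range(-20,21,2)));print(best)
B=cv2.warpAffine(B,np.float32([[1,0,best[1]],[0,1,best[2]]]),(300,300),borderValue=230)
D=A-B
# angular profile of line brightness: yaw t -> pixel dir (-sin t, -cos t) (up=+x,left=+y)
for t in range(0,360,15):
    c=[(150-s*7.5*np.sin(np.radians(t)),150-s*7.5*np.cos(np.radians(t))) for s in np.linspace(3,9,13)]
    f=lambda I:np.mean([I[int(v),int(u)] for u,v in c]); print(t,round(f(A)),round(f(B)),round(f(D)))
cv2.imwrite("pics/diff.png",cv2.resize(np.hstack([A,B,np.clip(128+D*1.5,0,255)]),(780,260)))
E
```

```text
(np.float32(12.777178), 0, 4)
0 106 111 -5
15 98 113 -15
30 94 113 -18
45 91 110 -19
60 93 107 -13
75 93 102 -8
90 88 102 -15
105 83 103 -20
120 84 110 -26
135 85 134 -49
150 87 150 -63
165 98 141 -43
180 117 126 -9
195 131 119 12
210 129 113 16
225 119 111 8
240 115 114 0
255 118 119 -1
270 117 121 -4
285 119 122 -3
300 119 116 2
315 120 110 10
330 121 108 13
345 115 109 6[ WARN:0@1.727] global loadsave.cpp:1063 imwrite_ Unsupported depth image for selected encoder is fallbacked to CV_8U.
```

View pics/diff.png

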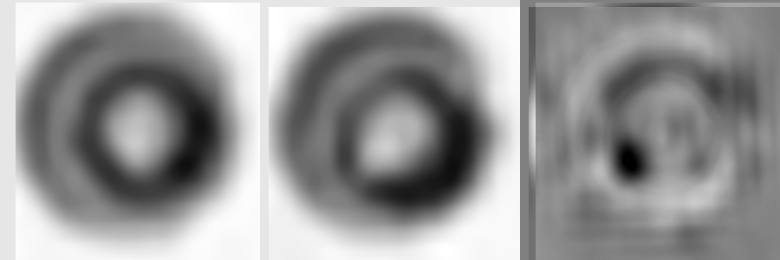

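```bash
python3 - <<'E'
from h import *
im=cv2.medianBlur(cv2.imread("pics/nut.png"),15)[:,:,2].astype(np.float32)
for nm,P in(("gauge",im[:300,:300]),("plain",im[:300,300:])):
    # centre of dark ring: maximise mean darkness on annulus radius r
    yy,xx=np.mgrid[:300,:300]
    best=min((P[np.abs(np.hypot(xx-cx,yy-cy)-rr)<4].mean(),cx,cy,rr) for cx in range(120,166,3) for cy in range(130,171,3) for rr in(70,76,82))
    cx,cy=best[1:3]; print(nm,best)
    for rad in(4,5.5,7):
        ts=np.arange(0,360,10); v=np.array([P[int(cy-rad*7.5*np.cos(np.radians(t))),int(cx-rad*7.5*np.sin(np.radians(t)))] for t in ts])
        z=np.sum((v-v.min())**2*np.exp(1j*np.radians(ts))); print(rad,"peak",ts[v.argmax()],"mean dir",np.degrees(np.angle(z)).round(),v[12:24].astype(int))
s=r.sense();print(s["joint_pos"][5])
E
```

```text
gauge (np.float32(54.149372), 150, 148, 70)
4 peak 150 mean dir 104.0 [181 182 183 184 180 174 162 152 141 134 128 123]
5.5 peak 160 mean dir 94.0 [132 131 135 142 146 143 130 117 102  90  75  67]
7 peak 170 mean dir 82.0 [74 73 76 83 92 94 91 80 66 46 31 25]
plain (np.float32(56.512257), 153, 154, 70)
4 peak 110 mean dir 65.0 [192 187 180 169 154 142 126 118 109 105 102 101]
5.5 peak 120 mean dir 64.0 [170 164 152 127 108  90  76  70  65  63  62  64]
7 peak 120 mean dir 59.0 [126 126 108  81  57  44  37  34  33  31  33  36]
0.7901780020274942
```

>>> {"name": "carry_out", "arguments": {"commands": [[[10,0,0,-4,0,0,0],[10,0,0,-6,0,0,-8],[10,0,0,-6,0,0,-15],[10,0,0,-6,0,0,-15],[10,0,0,-4,0,0,-15]]]}}

```text
time: 15.18
tool_pos: [472.2, 169.0, 194.4]
tcp_rot: [179.9, 0.0, 117.9]
ft_force: [2.3, 1.3, 1.0]
finger_gap: 16.9
```

>>> {"name": "carry_out", "arguments": {"commands": [[[10,0,0,1,0,0,0],[10,0,0,2,0,0,0],[10,0,0,2,0,0,0]]]}}

```text
time: 15.55
tool_pos: [472.3, 169.0, 192.4]
tcp_rot: [179.9, 0.0, 118.0]
ft_force: [3.6, 2.0, 3.1]
finger_gap: 17.2
```

>>> {"name": "carry_out", "arguments": {"commands": [[[10,0,0,0.7,0,0,0],[10,0,0,0.7,0,0,0]]]}}

```text
time: 15.8
tool_pos: [472.3, 168.9, 191.7]
tcp_rot: [179.9, 0.0, 118.0]
ft_force: [4.0, 2.9, 4.3]
finger_gap: 17.5
```

>>> {"name": "carry_out", "arguments": {"commands": [[[10,0,1,0,0,0,0],[10,0,1,0.7,0,0,0],[10,0,1,0.7,0,0,0]]]}}

```text
time: 16.18
tool_pos: [472.7, 169.2, 190.8]
tcp_rot: [180.0, 0.0, 118.0]
ft_force: [2.5, 1.4, 6.0]
finger_gap: 16.6
```

>>> {"name": "carry_out", "arguments": {"commands": [[[10,0,0,1,0,0,0],[10,0,0,1,0,0,0]]]}}

```text
time: 16.42
tool_pos: [472.7, 169.2, 190.0]
tcp_rot: [180.0, 0.0, 118.0]
ft_force: [2.2, 0.7, 7.3]
finger_gap: 17.1
```

>>> {"name": "carry_out", "arguments": {"commands": [[[10,0,0.6,0,0,0,-2],[10,0,0.6,1,0,0,-2],[10,0,0.6,1,0,0,-2]]]}}

```text
time: 16.8
tool_pos: [473.0, 169.3, 188.8]
tcp_rot: [-180.0, 0.0, 120.0]
ft_force: [0.6, -0.7, 8.6]
finger_gap: 17.4
```

>>> {"name": "carry_out", "arguments": {"commands": [[[10,0,0,1,0,0,0],[10,0,0,1,0,0,0]]]}}

```text
time: 17.05
tool_pos: [473.3, 169.3, 188.7]
tcp_rot: [180.0, 0.0, 120.0]
ft_force: [-1.2, -1.1, 13.3]
finger_gap: 17.1
```

```bash
python3 - <<'E'
from bench import r
s=r.sense();print(s["wrist_torque"],s["ft_force"],s["joint_efforts"][5],s["tool_pos"])
E
```

```text
[-0.19208263  0.44761266  0.04362438] [-1.22695378 -1.09835343 13.30767467] 0.07464850321412086 [473.25018978 169.31526898 188.67377884]
```

>>> {"name": "carry_out", "arguments": {"commands": [[[10,0,0,-0.6,0,0,0],[10,0,0,-0.6,0,0,5],[10,0,0,-0.6,0,0,10],[10,0,0,-0.6,0,0,15],[10,0,0,-0.6,0,0,20]]]}}

```text
time: 17.68
tool_pos: [473.3, 169.6, 188.7]
tcp_rot: [180.0, -0.0, 99.8]
ft_force: [2.2, 1.3, 8.7]
finger_gap: 17.4
```

```bash
python3 - <<'E'
from bench import r
s=r.sense();print(s["wrist_torque"],s["ft_force"],s["joint_efforts"][5],s["tool_pos"])
E
```

```text
[ 0.26011978 -0.27542282  0.30962037] [2.17808061 1.33409169 8.68117864] -1.1218369379639626 [473.25011864 169.61718834 188.69877477]
```

>>> {"name": "carry_out", "arguments": {"commands": [[[10,0,0,0,0,0,7],[10,0,0,0,0,0,14],[10,0,0,0,0,0,21],[10,0,0,0,0,0,28],[10,0,0,0,0,0,35]]]}}

```text
time: 18.3
tool_pos: [473.7, 169.8, 188.7]
tcp_rot: [179.9, -0.1, 64.8]
ft_force: [3.8, 2.0, 6.0]
finger_gap: 17.3
```

```bash
python3 - <<'E'
from bench import r
s=r.sense();print(s["wrist_torque"],s["ft_force"],s["joint_pos"][5],s["tool_pos"])
E
```

```text
[ 0.62162002 -0.77747626  0.36186393] [3.81000224 1.97606166 5.95792221] 39.090224403260564 [473.67466272 169.82946875 188.70054162]
```

>>> {"name": "carry_out", "arguments": {"commands": [[[10,0,0,0,0,0,8],[10,0,0,0,0,0,16],[10,0,0,0,0,0,24],[10,0,0,0,0,0,32],[10,0,0,0,0,0,40]]]}}

```text
time: 18.92
tool_pos: [474.2, 169.7, 188.8]
tcp_rot: [180.0, -0.2, 24.7]
ft_force: [6.4, 0.9, 4.7]
finger_gap: 17.4
```

>>> {"name": "carry_out", "arguments": {"commands": [[[10,0,0,0,0,0,3],[10,0,0,0,0,0,3],[10,0,0,0,0,0,3],[10,0,0,0,0,0,-2],[10,0,0,0,0,0,-3]]]}}

```text
time: 19.55
tool_pos: [474.0, 169.5, 188.8]
tcp_rot: [180.0, -0.1, 28.1]
ft_force: [3.9, 1.4, 7.0]
finger_gap: 17.2
```

```bash
python3 - <<'E'
from bench import r
s=r.sense();print(s["wrist_torque"],s["ft_force"],s["joint_pos"][5],s["tool_pos"],s["tcp_rot"])
E
```

```text
[ 0.31499863 -1.17151342 -0.07555064] [3.91344607 1.42189561 6.96011419] 75.79209376579783 [473.99625251 169.53626999 188.77637192] [ 1.79960746e+02 -1.14447413e-01  2.80597854e+01]
```

>>> {"name": "carry_out", "arguments": {"commands": [[[10,0,0,-5,0,0,0],[10,0,0,-12,0,0,0],[10,0,0,-25,0,0,0],[10,0,0,-42,0,0,0],[10,0,0,-60,0,0,0]]]}}

```text
time: 20.18
tool_pos: [472.7, 169.4, 249.1]
tcp_rot: [-180.0, 0.1, 28.0]
ft_force: [0.8, -0.4, -1.7]
finger_gap: 17.1
```

```bash
python3 - <<'E'
from bench import r
s=r.sense();print(s["wrist_torque"],s["ft_force"],s["joint_pos"][5],s["tool_pos"],s["tcp_rot"])
E
python3 plan.py 473.5 169 247 28 508.5 -186.8 247 28
```

```text
[-0.02349374 -0.00607293 -0.00219182] [ 0.7825759  -0.40542602 -1.68493231] 75.84847264868587 [472.74789116 169.41277702 249.10387965] [-1.79980924e+02  5.76980490e-02  2.80120960e+01]
shift -136.1 330.6 -0.0 turn 0.0 rows 5.720277252021969 0.0
```

>>> {"name": "carry_out", "arguments": {"commands": [[[10,-14,33,0,0,0,0],[10,-30,73,0,0,0,0],[10,-47,113,0,0,0,0],[10,-62,150,0,0,0,0],[10,-68,165,0,0,0,0]]]}}

```text
time: 20.8
tool_pos: [490.8, -9.9, 249.2]
tcp_rot: [180.0, -0.0, 27.9]
ft_force: [-0.3, 0.2, -1.9]
finger_gap: 17.3
```

>>> {"name": "carry_out", "arguments": {"commands": [[[10,-17,40,0,0,0,-3],[10,-34,82,0,0,0,-6],[10,-50,124,0,0,0,-10],[10,-68,166,0,0,0,-12],[10,-68,166,0,0,0,-12]]]}}

```text
time: 21.42
tool_pos: [508.6, -188.8, 248.5]
tcp_rot: [180.0, 0.0, 39.8]
ft_force: [0.4, 0.7, -2.1]
finger_gap: 16.9
```

>>> {"name": "carry_out", "arguments": {"commands": [[[10,0,0,10,0,0,0],[10,0,0,20,0,0,0],[10,0,0,30,0,0,0],[10,0,0,40,0,0,0],[10,0,0,40,0,0,0]]]}}

```text
time: 22.05
tool_pos: [507.9, -186.0, 206.7]
tcp_rot: [-179.9, 0.1, 40.0]
ft_force: [0.1, 0.4, -2.2]
finger_gap: 17.4
```

```bash
python3 - <<'E'
from h import *
img=grab("top",10);sc=grab("scene",4);out=[]
for dx in(62,-62):
    q=rz(198.16)@[dx,0,0]+[533,186.8,0]
    p=rect(img,"top",q,84,20,300); out.append(np.clip((p-p.min())/(np.percentile(p,99.8)-p.min())*255,0,255))
b=cv2.resize(sc[180:250,225:285],(200,233),interpolation=cv2.INTER_CUBIC); b=cv2.copyMakeBorder(b,0,67,0,0,cv2.BORDER_CONSTANT)
cv2.imwrite("pics/after.png",np.clip(np.hstack(out+[b]),0,255).astype(np.uint8)[:,:,::-1])
s=r.sense();print(s["tool_pos"],s["tcp_rot"],s["ft_force"])
T=s["tool_pos"]
for h in(0,20,34,60,80): print(h,proj("scene",[T-[0,0,116.4-h]]))
g=sc.mean(2)
for row in range(216,240,3): print(row,g[row,244:268].astype(int))
E
```

```text
[ 508.60296171 -186.61836971  208.11422493] [ 1.79999487e+02 -1.34623263e-03  4.00157236e+01] [ 0.12140719 -0.02209246 -1.84210685]
0 [[255.69127852 226.43042697]]
20 [[255.03330175 221.65682007]]
34 [[254.56337987 218.24754725]]
60 [[253.66952369 211.76264043]]
80 [[252.9625495  206.63355831]]
216 [172 171 171 170 165 150 126  98  75  68  73  88 105 120 133 147 159 166
 169 171 172 171 171 171]
219 [174 173 172 169 155 125  95  84  83  86  91 102 116 125 128 135 151 163
 169 169 168 168 170 173]
222 [173 172 172 171 162 138 104  91  94  98 100 102 100  96  93  95 100 109
 120 131 138 143 150 158]
225 [175 175 174 171 157 128  91  68  64  64  64  66  69  75  82  87  88  86
  84  84  84  85  86  88]
228 [175 172 162 141 112  88  76  70  66  65  65  66  69  74  80  84  85  84
  84  84  84  84  84  84]
231 [162 143 115  93  84  83  83  83  81  79  76  72  69  68  67  68  69  72
  77  81  83  84  84  84]
234 [96 87 83 83 85 85 83 75 67 58 52 49 49 49 50 50 51 52 56 65 74 81 84 84]
237 [78 82 82 82 81 80 74 66 58 51 49 48 49 49 49 50 50 50 53 62 74 81 83 83]
```

View pics/after.png

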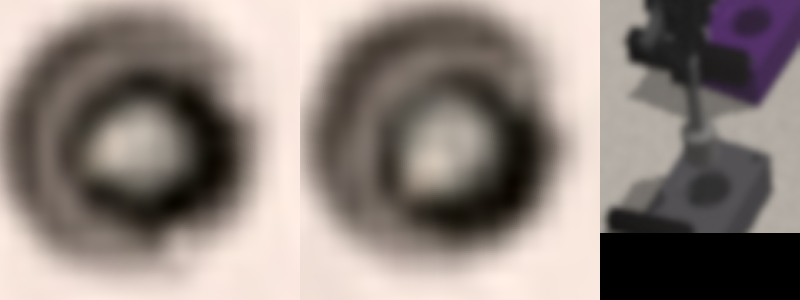

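Gauge nut's line now points left, tip (92,160), so it has turned about 90°. The other nut is unchanged at (415,190). The wrench is over the stand's empty well at (708,187). Lowering.

>>> {"name": "carry_out", "arguments": {"commands": [[[10,0,0,12,0,0,0],[10,0,0,24,0,0,0],[10,0,0,34,0,0,0],[10,0,0,40,0,0,0],[10,0,0,44,0,0,0]]]}}

```text
time: 23.38
tool_pos: [508.5, -186.5, 163.5]
tcp_rot: [-180.0, 0.0, 40.0]
ft_force: [0.1, 0.1, -1.9]
finger_gap: 17.5
```

>>> {"name": "carry_out", "arguments": {"commands": [[[10,0,0,4,0,0,0],[10,0,0,8,0,0,0],[10,0,0,12,0,0,0],[10,0,0,16,0,0,0],[10,0,0,16,0,0,0]]]}}

```text
time: 24.0
tool_pos: [508.3, -186.5, 147.6]
tcp_rot: [-180.0, 0.0, 40.0]
ft_force: [0.1, 0.1, -2.8]
finger_gap: 17.0
```

>>> {"name": "carry_out", "arguments": {"commands": [[[10,0,0,5,0,0,0],[10,0,0,10,0,0,0],[10,0,0,15,0,0,0],[10,0,0,20,0,0,0],[10,0,0,20,0,0,0]]]}}

```text
time: 24.62
tool_pos: [508.2, -186.4, 127.4]
tcp_rot: [-179.9, 0.0, 40.0]
ft_force: [0.4, -0.5, -3.2]
finger_gap: 17.2
```

>>> {"name": "carry_out", "arguments": {"commands": [[[10,0,0,1,0,0,0],[10,0,0,2,0,0,0],[10,0,0,3,0,0,0],[10,0,0,3.5,0,0,0],[10,0,0,3.5,0,0,0]]]}}

```text
time: 25.25
tool_pos: [508.7, -186.7, 124.8]
tcp_rot: [180.0, -0.0, 40.0]
ft_force: [0.3, 0.3, 0.1]
finger_gap: 17.1
```

>>> {"name": "carry_out", "arguments": {"commands": [[[20,0,0,0,0,0,0],[26,0,0,0,0,0,0],[40,0,0,0,0,0,0],[60,0,0,0,0,0,0],[60,0,0,0,0,0,0]]]}}

```text
time: 25.88
tool_pos: [508.6, -186.6, 124.6]
tcp_rot: [180.0, 0.0, 40.0]
ft_force: [0.7, -0.5, -0.5]
finger_gap: 60.1
```

>>> {"name": "carry_out", "arguments": {"commands": [[[60,0,0,0,0,0,0],[60,0,0,-8,0,0,0],[60,0,0,-25,0,0,0],[60,0,0,-50,0,0,0],[60,0,0,-80,0,0,0]]]}}

```text
time: 26.5
tool_pos: [508.6, -186.6, 206.4]
tcp_rot: [180.0, -0.0, 40.0]
ft_force: [0.4, -0.9, 0.5]
finger_gap: 59.8
```

>>> {"name": "carry_out", "arguments": {"commands": [[[60,0,0,-40,0,0,0],[60,-40,20,-60,0,0,0],[60,-90,50,-60,0,0,0],[60,-140,80,-60,0,0,0],[60,-140,80,-60,0,0,0]]]}}

```text
time: 27.12
tool_pos: [451.2, -341.6, 266.1]
tcp_rot: [179.9, 0.0, 39.7]
ft_force: [-0.1, 0.9, -0.1]
finger_gap: 60.1
```

```bash
python3 - <<'E'
from h import *
s=r.sense();print(s["time"],s["tool_pos"],s["finger_gap"])
t=grab("top",4);sc=grab("scene",4)
a=cv2.resize(t[140:240,200:450],(750,300),interpolation=cv2.INTER_CUBIC);b=cv2.resize(sc[140:290,200:420],(440,300),interpolation=cv2.INTER_CUBIC)
b=cv2.copyMakeBorder(b,0,0,0,310,cv2.BORDER_CONSTANT)
cv2.imwrite("pics/end.png",np.clip(np.vstack([a,b]),0,255).astype(np.uint8)[:,:,::-1])
E
```

```text
27.125 [ 451.18040615 -341.61117004  266.13580045] 60.07451854831295
```

View pics/end.png

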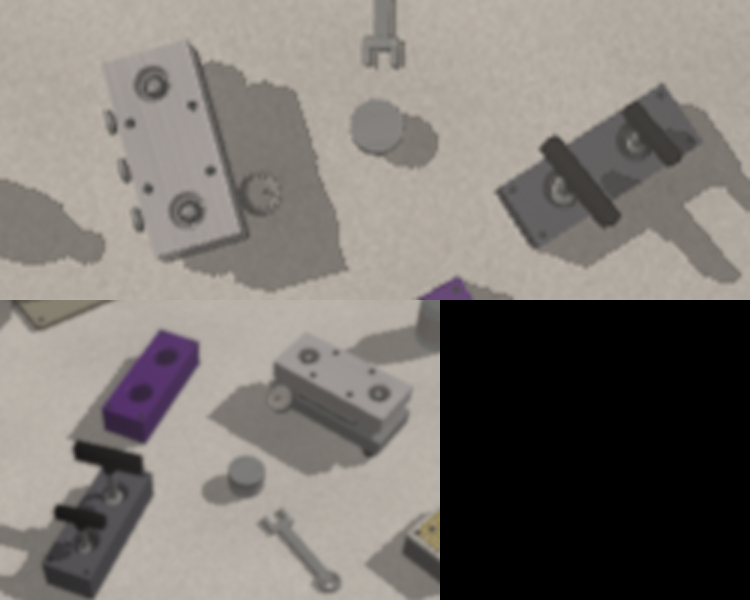

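```bash
python3 -c "
from bench import r
print(r.hand_in())"
```

```text
the job is handed in; nothing more can be done
None
```

I tightened the gauge-side nut by about a quarter turn clockwise and put the larger wrench back upright in its stand. I then handed the job in after about 27 s of the 61 s.

- **Seating:** my first try at a wrench yaw of 110° (then 100–106°) stopped about 3–4 mm above the seat. I re-aimed to 118–120° and it went down to a tool height of 188.7 mm, where about 188.4 mm was expected. The highest vertical wrist force I read was about 13.5 N.
- **Turn:** I turned the wrench 98°. After the socket's play that means the nut turned about 82–98°. The torque on the wrench was 0.31–0.36 N m, so the socket was driving the nut.
- **Paint line:** it moved from about 180° (my readings ranged from 165° to 200°) to about 90–100°, which agrees with a quarter turn. The blur in the images limits this check to roughly ±15°. During the first try the torque reached 0.22 N m, just under the nut's 0.25 N m friction. A small extra drag on the nut can't be ruled out.
- **Last check:** the final pictures show the wrench standing in its original well and the gripper clear of everything. The other nut's line was unchanged. The small wrench, tin and spanner are where they started. The bottle and beaker were outside or at the edge of those pictures, and the arm did not go low near them.

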